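# Fetch the LED module from behind the screw bins

### The job

Lift the red and the blue screw bin out of the way and stand both on the green side mat; then fetch the loose LED module from behind them and lay it, board up, centred and straight in the empty bay of the black lamp housing; then put each bin back squarely on the pad of its own colour. Set everything down rather than dropping it, keep the bins upright, and leave the screwdriver, spool and mug alone.

Things in the scene. Friction and masses are not known exactly. Their poses are not given: they have to be found in the camera images.
- bin_red: red open plastic bin of brass screws, loose, 0.3 kg: 56 mm along its x, 90 mm along y, 82 mm high; origin: centre of underside. Side walls 56 mm apart outside, full height from y = -22 mm to the back (+y), lower at the open -y end: grip from above across x at y = 0, 55 to 72 mm up. Starts on the red pad (underside 6 mm above table), 14 mm end to end from the other bin, 8 mm in front (-x) of the LED module
- bin_blue: blue open plastic bin of brass screws, loose, 0.3 kg: 56 mm along its x, 90 mm along y, 82 mm high; origin: centre of underside. Side walls 56 mm apart outside, full height from y = -22 mm to the back (+y), lower at the open -y end: grip from above across x at y = 0, 55 to 72 mm up. Starts on the blue pad (underside 6 mm above table), 14 mm end to end from the other bin, 8 mm in front (-x) of the LED module
- module: loose LED module, 0.18 kg: finned aluminium bar, white board with ten yellow LEDs on top; 32 mm along its x, 110 mm along y, 28 mm high; origin: centre of underside. Grip from above across x at its middle. Starts on the steel tray (underside 4 mm above table), 8 mm behind (+x of) both bins: no room for fingers until they are gone. 60 mm free behind it, then a 10 mm high lip
- home_red: red flat fixed pad, home of the red bin, 77 mm (x) by 100 mm (y), 2 mm thick, lying on a dark 4 mm steel tray: pad top 6 mm above the table. Origin: on its underside, under where the bin's origin belongs; the pad reaches 47 mm from it to -x (strip seen in front of the bin), 30 mm to +x, 50 mm either way in y. The bin's long side goes along the pad's y. The two pads' origins are 104 mm apart in y
- home_blue: blue flat fixed pad, home of the blue bin, 77 mm (x) by 100 mm (y), 2 mm thick, lying on a dark 4 mm steel tray: pad top 6 mm above the table. Origin: on its underside, under where the bin's origin belongs; the pad reaches 47 mm from it to -x (strip seen in front of the bin), 30 mm to +x, 50 mm either way in y. The bin's long side goes along the pad's y. The two pads' origins are 104 mm apart in y
- mat: green flat fixed side mat, 120 mm along its x axis, 230 mm along its y axis, 2 mm thick. Origin: centre of its underside. Both bins fit end to end along its y axis (e.g. 55 mm to either side of the origin).
- lamp: black lamp plate, fixed, 5 mm thick. Origin: on its underside, under the centre of the empty bay (grey patch, 44 mm along x, 122 mm along y, floor 5 mm above table). The module lies with its long side along the lamp's y. White stops, 10 mm above the floor, 70 mm from the centre at both bay ends; no side walls. A fixed module of the same look lies parallel 85 mm away at +x
- screwdriver: bystander: screwdriver lying along its x axis on the table beyond the work; leave it
- spool: bystander: aluminium solder spool, 60 mm across, 42 mm high, origin under its centre; leave it
- mug: bystander: white mug, 76 mm across, 90 mm high, origin under its centre; leave it
Mind the look-alikes: they are no part of the job. Of the things that look like the home_red, the largest one is meant.

How it is judged:
By the outcome, as a careful person would: the job done as asked, in the order asked, and still so for the second after the job is handed in, with the robot touching nothing.
It also fails if it takes over 141 s, if anything falls off the work surface, if the arm or the gripper's body presses on something with over 40 N, if the wrist force passes 120 N, or if a joint passes its speed limit or range.

### The arm

A 6-joint arm with a two-finger parallel gripper is mounted at the origin on the work surface. World frame = base frame: x ahead of the robot, y to its left, z up, the work surface at z = 0. Lengths are in m, angles in rad, forces in N, time in s.
With the tool pointing down it reaches from about 0.35 to 1 m from the base axis. Payload 7.1 kg.
Tool frame: the origin (TCP) lies between the finger pads; the fingertips stand 22 mm ahead of it and the grasp point (between the pads) lies 3 mm ahead of it; z points along the fingers, y is the line along which they close (so a half turn about z gives the same grasp; the last joint's range is limited). The gripper opens to 85 mm and grips with 20 to 120 N. Pads are 22 mm wide; open, the fingers measure 114 mm over their backs; the gripper's body (76 mm by 85 mm) begins 54 mm behind the grasp point. The pads swing forward as they close: fully open they stand 13 mm farther back than shut.
Start: joints at [-1.197, 0.423, 1.63, -0, 1.089, -0.019], TCP at [0.239, -0.577, 0.253] pointing down, gripper open.
Joint ranges: [-3, 3], [-0.9, 2.11], [0.09, 2.58], [-1.31, 4.45], [0.11, 2.69], [-2.54, 2.54]. Speed limits (rad/s): [2.39, 2.39, 3.01, 3.14, 3.14, 3.14].

### API

Orientations are given as a rotation vector (axis times angle).
In Python, from rig import manip gives the robot as it stands. The module is installed in compiled form; this text tells all that it offers. Calls block until the motion is done:
- manip.move_to(position, orientation): joint-space move of the TCP to a pose.
- manip.servo_line(position, orientation=None, rate=0.15): straight line of the TCP; orientation=None keeps the orientation; rate is the mean speed in m/s.
- manip.set_joints(angles): joint-space move.
- manip.command_gripper(opening, f_grip=None): finger opening in m; f_grip is the grip in N (None keeps the last); returns when the fingers have stopped.
- manip.hold(seconds).
- manip.solve_ik(position, orientation): joint angles nearest the present ones, or None.
- manip.camera(name): name is "scene" or "top" or "wrist"; returns a dict with "image" (480x640x3 uint8, red, green, blue), "fx", "fy", "cx", "cy" (pixels), "k1" (the pictures are not rectified: a ray, as slopes to the right and down, at radius r is drawn at 1 + k1 r^2 times it, then the intrinsics apply), "cam_to_world" (4x4, takes a point from camera to world coordinates); the wrist camera has in their place "mount" (4x4, takes a point from camera to tool coordinates, whose origin is the TCP and whose axes are the flange's). Camera axes: x right, y down, z forward; pixel columns grow to the right and rows downward; lengths in m; the calibration is good to about 2 mm. A picture is of the moment at which its call begins: read the wrist's pose just before it. There is no depth.
A pose or a line that the arm cannot do raises manip.IKError and nothing moves.
- manip.sign_off(): hands the job in; it is judged then, once.
Readings, each from a call of its own:
- manip.get_time(): time.
- manip.get_joint_positions(): joint angles.
- manip.get_joint_vel(): joint speeds.
- manip.get_tau(): joint torques, N m.
- manip.get_position(): TCP position.
- manip.get_ee_rot(): TCP orientation.
- manip.get_contact_force(): force on the tool from outside, world axes, zero at the start.
- manip.get_torque(): the same for the moment, N m.
- manip.get_width(): finger opening in m.
- manip.get_grip_force(): force on a finger pad.
Only numpy, scipy, OpenCV 4.12 (cv2) and the standard library are available. Lean on these libraries where they do the work, as an engineer would, in place of code of your own. Each camera call takes 0.05 s, during which the arm holds its last target. There are 200 camera calls.

## Working session

There is one attempt and no reset: what is moved stays moved. The work goes in short steps, each a Python script; the robot and the scene stay as the last script left them, time stands still between calls to the robot, and variables do not carry over. Pictures are saved under pics/ and viewed, at most 14 in all, crops included, and the job is handed in when it is done.

```bash
mkdir -p pics; ls
python3 - <<'E'
from rig import manip
import cv2,numpy as np
for n in ("scene","top"):
    c=manip.camera(n); cv2.imwrite(f"pics/{n}0.png",c["image"][:,:,::-1])
    print(n,c["fx"],c["fy"],c["cx"],c["cy"],c["k1"]);print(np.round(c["cam_to_world"],4))
c=manip.camera("wrist");print(c["mount"]);print(manip.get_ee_rot(),manip.get_time())
E
```

```text
pics
scene 614.8724331715362 614.8724331715362 320.8753790195699 228.72542502639826 -0.11853371262137297
[[ 0.0765  0.763  -0.6418  1.4157]
 [ 0.9971 -0.0561  0.0521 -0.0096]
 [ 0.0037 -0.6439 -0.7651  1.0149]
 [ 0.      0.      0.      1.    ]]
top 439.3736951059344 439.3736951059344 321.30271659459993 238.26744782089145 0.03515262967374173
[[-2.610e-02 -9.874e-01  1.563e-01  4.095e-01]
 [-9.997e-01  2.570e-02 -4.900e-03  8.150e-02]
 [ 8.000e-04 -1.564e-01 -9.877e-01  9.719e-01]
 [ 0.000e+00  0.000e+00  0.000e+00  1.000e+00]]
[[-7.05227361e-04 -9.58092255e-01 -2.86458955e-01  7.23465135e-02]
 [ 9.99999749e-01 -6.96387216e-04 -1.32737989e-04 -1.49692126e-03]
 [-7.23111148e-05 -2.86458977e-01  9.58092506e-01 -1.20313173e-01]
 [ 0.00000000e+00  0.00000000e+00  0.00000000e+00  1.00000000e+00]]
[-3.08007112e+00 -6.12729568e-01  3.26998036e-04] 0.15
```

View pics/scene0.png

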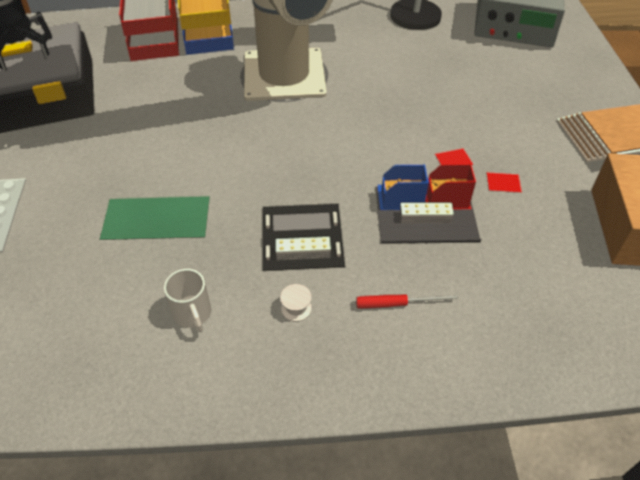

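View pics/top0.png

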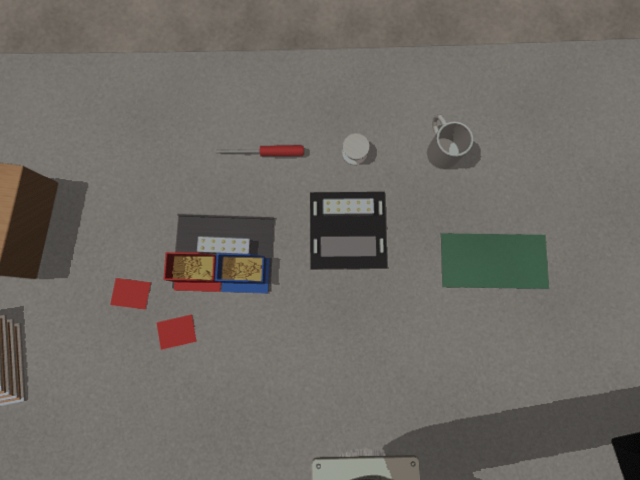

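```bash
cat > h.py <<'E'
from rig import manip as m
import cv2, numpy as np
from scipy.spatial.transform import Rotation as R
def ori(phi):           # tool down, tool x at world angle phi
    c,s=np.cos(phi),np.sin(phi)
    return R.from_matrix(np.array([[c,s,0],[s,-c,0],[0,0,-1.]])).as_rotvec()
def shot(n,save=None):
    T=np.eye(4); T[:3,:3]=R.from_rotvec(m.get_ee_rot()).as_matrix(); T[:3,3]=m.get_position()
    c=m.camera(n); c["T"]=T@c["mount"] if n=="wrist" else c["cam_to_world"]
    if save: cv2.imwrite(f"pics/{save}.png",c["image"][:,:,::-1])
    c["hsv"]=cv2.cvtColor(c["image"],cv2.COLOR_RGB2HSV); return c
def cast(c,px,z):       # pixels -> world xy on the plane at height z
    px=np.asarray(px,float).reshape(-1,1,2)
    K=np.array([[c["fx"],0,c["cx"]],[0,c["fy"],c["cy"]],[0,0,1]])
    u=cv2.undistortPoints(px,K,np.array([c["k1"],0,0,0,0.]),None,None,None).reshape(-1,2)
    d=np.c_[u,np.ones(len(u))]@c["T"][:3,:3].T; o=c["T"][:3,3]
    return (o+d*((z-o[2])/d[:,2])[:,None])[:,:2]
def mask(c,lo,hi):
    return cv2.inRange(c["hsv"],np.array(lo),np.array(hi))
def red(c,s=140,v=60): return mask(c,(0,s,v),(8,255,255))|mask(c,(172,s,v),(180,255,255))
def rects(c,mk,z,amin=100):  # world rectangles of mask blobs: centre, (long, short), angle of the long side
    out=[]
    for k in cv2.findContours(mk,cv2.RETR_EXTERNAL,cv2.CHAIN_APPROX_NONE)[0]:
        if cv2.contourArea(k)<amin: continue
        w=cast(c,k[:,0,:],z)
        r=cv2.minAreaRect((w*1000).astype(np.float32)); b=cv2.boxPoints(r)
        e=[b[1]-b[0],b[2]-b[1]]; e.sort(key=np.linalg.norm); a=np.degrees(np.arctan2(e[1][1],e[1][0]))%180
        out.append((np.round(r[0],1),round(float(np.linalg.norm(e[1])),1),round(float(np.linalg.norm(e[0])),1),round(float(a),1),
          np.round(k[:,0].mean(0))))
    return out
E
python3 - <<'E'
from h import *
c=shot("top")
for n,mk,z in (("red",red(c,120,40),.088),("blue",mask(c,(100,100,30),(130,255,255)),.088),("green",mask(c,(60,60,30),(90,255,255)),.002),("black",mask(c,(0,0,0),(180,255,32)),.005)):
    print(n,*rects(c,mk,z),sep="\n ")
print([tuple(c["hsv"][y,x]) for x,y in ((350,245),(318,225),(230,225),(300,300))])
for phi in (np.pi/2,-np.pi/2):
  for p in ((.45,.3,.3),(.45,.05,.1),(.4,-.35,.2)): print(phi,p,m.solve_ik(p,ori(phi)))
E
```

```text
red
 (array([371.8, 366.5]), 69.8, 53.1, 101.1, array([176., 332.]))
 (array([449.2, 458.8]), 69.8, 53.3, 80.8, array([130., 293.]))
 (array([489.5, 337.4]), 114.8, 77.1, 86.5, array([192., 272.]))
 (array([739.1, 155.8]), 90.4, 21.9, 88.6, array([281., 150.]))
blue
 (array([483.8, 239.3]), 108.1, 76.6, 86.2, array([242., 273.]))
green
 (array([ 503.8, -302.4]), 228.6, 118.1, 87.7, array([494., 261.]))
black
 (array([ 103.4, -526.5]), 91.0, 52.8, 171.0, array([629., 455.]))
[(np.uint8(6), np.uint8(12), np.uint8(105)), (np.uint8(0), np.uint8(14), np.uint8(36)), (np.uint8(8), np.uint8(15), np.uint8(68)), (np.uint8(15), np.uint8(17), np.uint8(120))]
1.5707963267948966 (0.45, 0.3, 0.3) [ 5.65997720e-01  2.45773829e-01  1.77224306e+00 -4.44089210e-16
  1.12357577e+00  5.65997720e-01]
1.5707963267948966 (0.45, 0.05, 0.1) [ 8.43714911e-02  4.40618083e-01  2.09506523e+00 -4.44089210e-16
  6.05909346e-01  8.43714911e-02]
1.5707963267948966 (0.4, -0.35, 0.2) [-7.41221027e-01  3.59293772e-01  1.87753814e+00 -4.44089210e-16
  9.04760742e-01 -7.41221027e-01]
-1.5707963267948966 (0.45, 0.3, 0.3) None
-1.5707963267948966 (0.45, 0.05, 0.1) None
-1.5707963267948966 (0.4, -0.35, 0.2) [-7.41221027e-01  3.59293772e-01  1.87753814e+00 -4.44089210e-16
  9.04760742e-01  2.40037163e+00]
```

Run:
```python
from h import *
P=np.pi/2
m.move_to((.52,.28,.36),ori(P)); c=shot("wrist","w1"); print(c["fx"],c["T"][:3,3],m.get_time())
for n,mk in (("red",red(c,120,40)),("blue",mask(c,(100,100,30),(130,255,255)))): print(n,*rects(c,mk,.088,300),sep="\n ")
```

```text
369.5151112305074 [0.51945894 0.35337369 0.48022335] 3.425
red
 (array([726.5, 192.8]), 88.1, 24.0, 89.4, array([494., 276.]))
 (array([497.3, 352.3]), 87.1, 64.3, 86.9, array([292., 132.]))
 (array([395.2, 388.2]), 63.3, 49.1, 101.1, array([191.,  96.]))
 (array([462.9, 458.8]), 48.9, 38.9, 171.3, array([255.,  20.]))
blue
 (array([492.2, 261. ]), 91.9, 64.0, 86.8, array([290., 218.]))
```

View pics/w1.png

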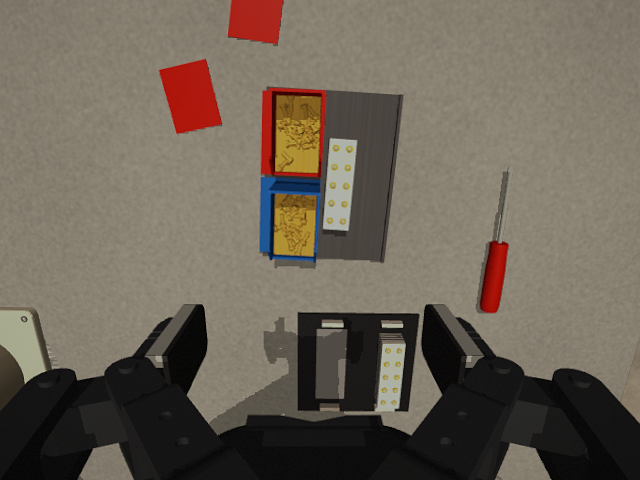

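Run:
```python
from h import *
c=shot("wrist")
for n,mk,r0 in (("red",red(c,120,40),range(98,150)),("blue",mask(c,(100,100,30),(130,255,255)),range(185,235))):
    mk=mk.copy(); mk[:, :255]=0; mk[:,335:]=0; mk[:80]=0
    w=cast(c,[(np.nonzero(mk[r])[0].max()+.5,r) for r in r0],.088)
    p=np.polyfit(w[:,1],w[:,0],1); res=w[:,0]-np.polyval(p,w[:,1]); p=np.polyfit(w[abs(res)<.002][:,1],w[abs(res)<.002][:,0],1)
    yaw=-np.arctan(p[0])
    b=cast(c,[(x,np.nonzero(mk[:,x])[0].min()-.5) for x in range(280,316)],.088)
    yb=np.median(b[:,1]); q=np.polyfit(b[:,0],b[:,1],1)
    ex=np.array([np.cos(yaw),np.sin(yaw)]); ey=np.array([-ex[1],ex[0]])
    xm=b[:,0].mean()
    y0=yb-.045; o=np.array([np.polyval(p,y0),y0])-.028*ex
    print(n,"yaw",np.degrees(yaw),np.degrees(np.arctan(q[0])),"origin",o,"res",abs(res).max(),yb)
```

```text
red yaw -3.1572402896727447 -2.751905198114546 origin [0.50124773 0.35179583] res 0.0006700712543623588 0.39525369111817343
blue yaw -2.283854451708075 -3.53339391323033 origin [0.49629128 0.26222793] res 0.0008819976722157508 0.3061121215354309
```

```bash
cat >> h.py <<'E'
def fz(): return m.get_contact_force()[2]
def pick(xy,yaw,z,f=40,up=.25):
    o=ori(np.pi/2+yaw); m.command_gripper(.085)
    m.move_to((*xy,z+.08),o); m.servo_line((*xy,z),o,.1)
    m.command_gripper(0,f); print("grip w",m.get_width(),"f",m.get_grip_force(),"pos",m.get_position(),"t",m.get_time())
    m.servo_line((*xy,z+.03),o,.08); m.servo_line((*xy,up),o,.25); print("lifted w",m.get_width(),m.get_contact_force())
def place(xy,yaw,z,up=.25,down=.003):
    o=ori(np.pi/2+yaw); m.move_to((*xy,up),o); m.servo_line((*xy,z+.02),o,.2); m.servo_line((*xy,z+.003),o,.05)
    m.hold(.2); f0=fz(); h=z+.003
    while fz()-f0<2.0 and h>z-down:
        h-=.0007; m.servo_line((*xy,h),o,.02)
    print("down at",h-z,"df",fz()-f0); m.command_gripper(.085); m.hold(.1)
    m.servo_line((*xy,h+.09),o,.2); print("t",m.get_time())
E
python3 - <<'E'
from h import *
y=np.radians(-3.0)
mat=np.array([.5038,-.3024]); my=np.radians(-2.3); ey=np.array([-np.sin(my),np.cos(my)])
pick((.5012,.3518),y,.074)
place(mat-.055*ey,my,.070)
shot("top","t2")
E
```

```text
grip w 0.05563208324616693 f 44.150776863098145 pos [0.50154648 0.35209436 0.0748428 ] t 5.9083
lifted w 0.055351238482789535 [-0.57527568  0.3664364  -4.02405052]
down at 0.00019999999999997797 df 9.121745862877809
t 13.4333
```

View pics/t2.png

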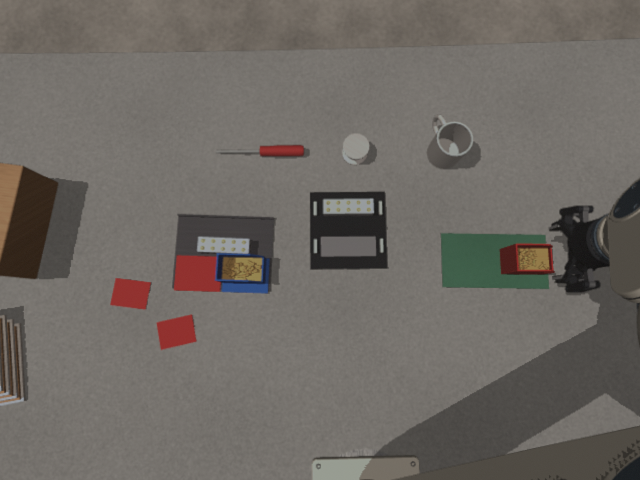

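The red bin stands upright on the mat (around pixel 527,258); blue is untouched at (242,270), and the red pad is exposed at (198,273).

Run:
```python
from h import *
y=np.radians(-3.0)
mat=np.array([.5038,-.3024]); my=np.radians(-2.3); ey=np.array([-np.sin(my),np.cos(my)])
pick((.4956,.248),y,.074)
place(mat+.055*ey,my,.070)
m.move_to((.51,.26,.26),ori(np.pi/2)); c=shot("wrist","w3")
for n,mk in (("red",red(c,120,40)),("blue",mask(c,(100,100,30),(130,255,255)))): print(n,*rects(c,mk,.006,300),sep="\n ")
print(m.get_time())
```

```text
grip w 0.05543126831621115 f 42.4508661031723 pos [0.49609507 0.24822865 0.07477813] t 17.1917
lifted w 0.055289346495651946 [-0.16551927 -0.58890552 -2.94373645]
down at 0.00019999999999997797 df 8.578169983290469
t 24.0
red
 (array([770.6, 158.8]), 108.3, 31.5, 89.5, array([547., 292.]))
 (array([492.4, 350.3]), 100.7, 77.4, 86.7, array([297., 111.]))
 (array([369.7, 395.2]), 76.4, 59.3, 101.2, array([166.,  64.]))
blue
 (array([486.3, 246.6]), 100.9, 76.8, 86.7, array([292., 216.]))
25.925
```

View pics/w3.png

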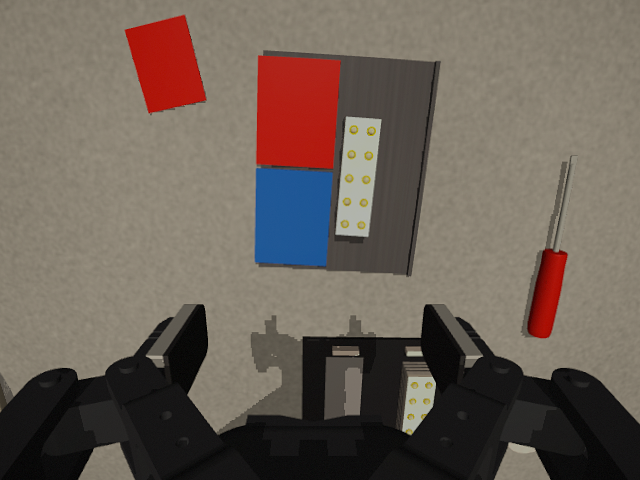

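Run:
```python
from h import *
P=np.pi/2
c=shot("wrist"); mk=mask(c,(0,0,150),(180,70,255))|mask(c,(15,60,120),(40,255,255)); mk[:100]=0; mk[245:]=0; mk[:,:335]=0; mk[:,390:]=0
mk=cv2.morphologyEx(mk,cv2.MORPH_CLOSE,np.ones((9,9)))
print(*rects(c,mk,.032,500),sep="\n")
m.move_to((.55,.03,.26),ori(P)); c=shot("wrist","w4"); print(m.get_time())
g=c["hsv"]; print(g[150:200:10,250:420:10,2])
```

```text
(array([549.5, 291. ]), 109.8, 32.0, 85.8, array([357., 175.]))
26.95
[[142  26  35  35  34  16  17  15  35  32  32  33  33  19 152 155 194]
 [141  57  34  35 131 131 130 130 132  33  34  33  31  34  29  29  31]
 [140  72  34  34 130 129 129 129 132  33  32  30  31  57 181 181 182]
 [144 103  35  33 130 129 129 129 133  33  34  30  31  52 167 181 168]
 [142 114  33  36 130 130 128 130 126  33  33  30  30  66 181 181 181]]
```

View pics/w4.png

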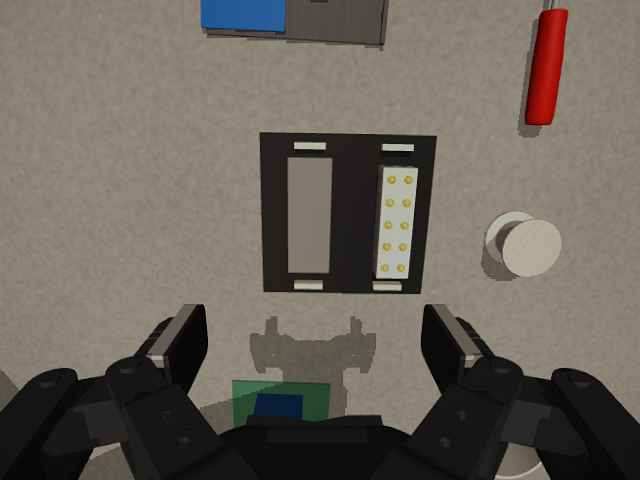

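Run:
```python
from h import *
c=shot("wrist"); mk=mask(c,(0,0,90),(180,255,160)); mk[:153]=0; mk[278:]=0; mk[:,:275]=0; mk[:,345:]=0
print("bay",*rects(c,mk,.005,500))
mk=mask(c,(0,0,90),(180,255,255)); mk=255-mk; mk[:110]=0; mk[296:]=0; mk[:,:255]=0;mk[:,440:]=0
print("plate",*rects(c,mk,.005,5000))
mk=mask(c,(0,0,150),(180,80,255)); mk[:135]=0; mk[296:]=0; mk[:,:285]=0; mk[:,410:]=0
print("white",*rects(c,mk,.015,50),sep="\n")
```

```text
bay (array([543.9,  19.2]), 122.2, 44.0, 88.9, array([309., 215.]))
plate (array([581.2,  18.2]), 174.8, 170.7, 179.1, array([345., 211.]))
white
(array([627. , -54.5]), 29.1, 4.7, 179.9, array([387., 287.]))
(array([542. , -53.2]), 28.9, 4.6, 0.0, array([308., 286.]))
(array([632.4,  13.6]), 115.4, 33.5, 89.1, array([395., 222.]))
(array([628.,  91.]), 25.4, 4.7, 0.3, array([396., 148.]))
(array([544.6,  92.1]), 29.8, 5.6, 180.0, array([309., 146.]))
```

```bash
sed -i 's/down=.003):/down=.003,opn=.085):/; s/print("down at",h-z,"df",fz()-f0); m.command_gripper(.085)/print("down at",h-z,"df",fz()-f0); m.command_gripper(opn)/' h.py
python3 - <<'E'
from h import *
P=np.pi/2
pick((.5495,.2910),np.radians(-4.2),.030,up=.15)
place((.5439,.0193),np.radians(-1.05),.031,up=.15,opn=.06)
m.move_to((.55,.03,.26),ori(P)); c=shot("wrist","w5")
mk=mask(c,(0,0,150),(180,70,255))|mask(c,(15,60,120),(40,255,255)); mk[:155]=0; mk[280:]=0; mk[:,:275]=0; mk[:,360:]=0
mk=cv2.morphologyEx(mk,cv2.MORPH_CLOSE,np.ones((9,9)))
print(*rects(c,mk,.033,500),sep="\n"); print(m.get_time())
E
```

```text
grip w 0.031164328403229812 f 41.64676174521446 pos [0.54999096 0.29121013 0.03059938] t 29.8583
lifted w 0.031155801086516315 [-0.24855738  0.43753948 -2.75426326]
down at 0.00020000000000000573 df 6.3921980121958795
t 35.375
(array([542.9,  19.3]), 109.5, 32.2, 89.0, array([308., 220.]))
36.0417
```

View pics/w5.png

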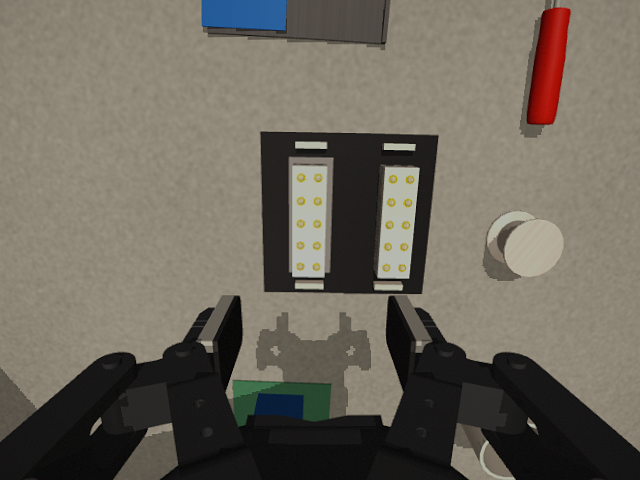

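The module lies centred in the bay (308,220), within 1 mm and about 0.1°. Next I return the bins.

Run:
```python
from h import *
mat=np.array([.5038,-.3024]); my=np.radians(-2.3); ey=np.array([-np.sin(my),np.cos(my)]); py=np.radians(-3.3)
pick(mat+.055*ey,my,.070); place((.4956,.248),py,.074)
m.servo_line((.4956,.248,.25))
pick(mat-.055*ey,my,.070); place((.5012,.3518),py,.074)
m.move_to((.52,.28,.36),ori(np.pi/2)); c=shot("wrist","w6"); print(m.get_time())
for n,mk,r0 in (("red",red(c,120,40),range(98,150)),("blue",mask(c,(100,100,30),(130,255,255)),range(195,235))):
    pr=rects(c,mk,.006,1000); print(pr)
    mk=mk.copy(); mk[:, :255]=0; mk[:,335:]=0; mk[:80]=0
    w=cast(c,[(np.nonzero(mk[r])[0].max()+.5,r) for r in r0],.088); p=np.polyfit(w[:,1],w[:,0],1)
    w2=cast(c,[(np.nonzero(mk[r])[0].min()-.5,r) for r in r0],.006); p2=np.polyfit(w2[:,1],w2[:,0],1)
    y=w[:,1].mean(); print(n,"yaw rim",-np.degrees(np.arctan(p[0])),"pad",-np.degrees(np.arctan(p2[0])),"rim-pad front (75 due)",np.polyval(p,y)-np.polyval(p2,y))
m.move_to((.45,-.05,.4),ori(np.pi/2)); shot("top","t6")
```

```text
grip w 0.05540997407539953 f 44.16254281997681 pos [ 0.50652955 -0.24771034  0.07078697] t 38.9083
lifted w 0.055215251391738336 [-0.48648876  0.69690149 -3.46595704]
down at 0.00019999999999997797 df 7.550307141593285
t 45.7167
grip w 0.055413230648325935 f 43.07122349739075 pos [ 0.50182828 -0.35763104  0.07086806] t 50.1833
lifted w 0.055719284693860026 [-0.37821255  0.68626187 -3.88781525]
down at 0.00019999999999997797 df 8.881984279008462
t 57.7083
58.6083
[(array([769.7, 159.3]), 106.1, 28.9, 89.2, array([496., 277.])), (array([492.7, 352.1]), 105.3, 77.5, 86.5, array([294., 132.])), (array([369.2, 395.4]), 76.6, 59.4, 101.1, array([192.,  96.])), (array([450.9, 480.7]), 59.1, 46.4, 171.0, array([257.,  20.]))]
red yaw rim -3.207665291257203 pad -3.792615576899737 rim-pad front (75 due) 0.07511721309463282
[(array([486.1, 241.6]), 111.2, 76.8, 86.6, array([291., 218.]))]
blue yaw rim -3.3360321806135054 pad -3.5687693984041524 rim-pad front (75 due) 0.07452837735209994
```

View pics/w6.png

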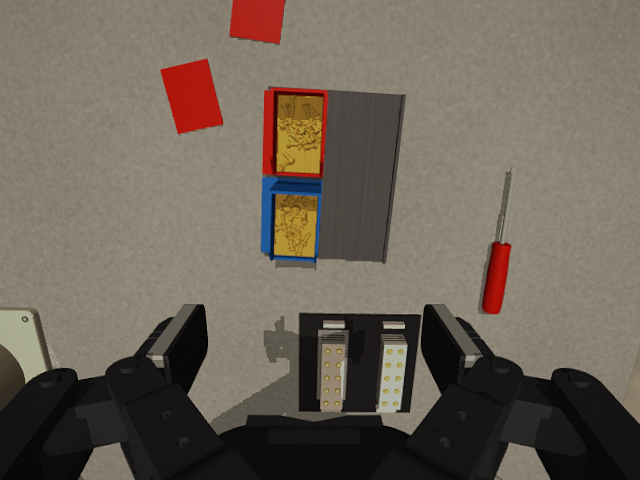

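Both bins are back on their pads: red at (294,132), blue at (291,218), with x and yaw as due. One check of the lengthwise position against the starting pictures, then hand in.

Run:
```python
import cv2,numpy as np
for a in ("top0","t6"):
    h=cv2.cvtColor(cv2.imread(f"pics/{a}.png"),cv2.COLOR_BGR2HSV)[250:286,155:280]
    r=cv2.inRange(h,(0,120,40),(8,255,255))|cv2.inRange(h,(172,120,40),(180,255,255)); b=cv2.inRange(h,(100,100,30),(130,255,255))
    f=lambda k,s:[round(float(np.mean([g(np.nonzero(k[i])[0]) for i in range(6,30)])),2) for g in (np.min,np.max)]
    print(a,f(r,0),f(b,0))
```

```text
top0 [9.46, 58.83] [60.46, 112.71]
t6 [9.38, 58.79] [60.5, 112.58]
```

View pics/t6.png

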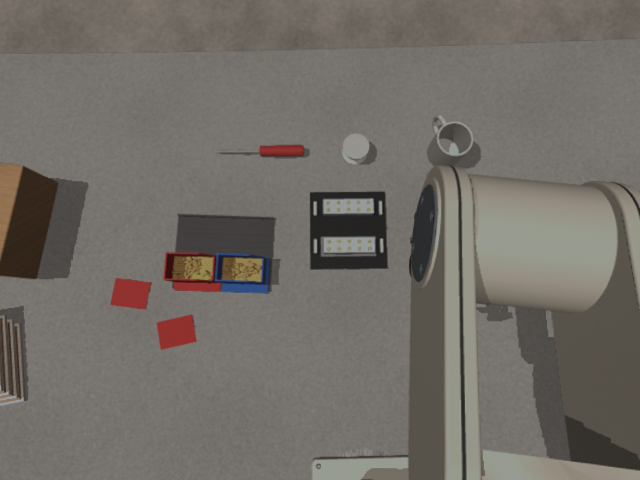

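The bins are back to within 0.2 px of where they started, the module is in the bay (348,245), and the bystanders have not moved.

```bash
python3 -c "
from rig import manip as m
print(m.get_time(), m.sign_off())"
```

```text
the job is handed in; nothing more can be done
59.9417 None
```

The job was handed in at 59.9 s: the LED module lies board up in the lamp bay, within about 1 mm of centre and straight. Both bins are back squarely on their own pads, and the screwdriver, spool and mug were left alone.

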